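Lid the washed baking dishes

ROBOT

A 6-joint arm with a two-finger parallel gripper is mounted at the origin on the work surface. World frame = base frame: x ahead of the robot, y to its left, z up, the work surface at z = 0. Lengths are in m, angles in rad, forces in N, time in s.
With the tool pointing down it reaches from about 0.225 to 0.875 m from the base axis. Payload 3.4 kg.
Tool frame: the origin (TCP) lies between the finger pads; the fingertips stand 8 mm ahead of it and the grasp point (between the pads) lies 11 mm behind it; z points along the fingers, y is the line along which they close (so a half turn about z gives the same grasp; the last joint's range is limited). The gripper opens to 85 mm and grips with 20 to 120 N. Pads are 22 mm wide; open, the fingers measure 114 mm over their backs; the gripper's body (76 mm by 85 mm) begins 54 mm behind the grasp point. The pads swing forward as they close: fully open they stand 13 mm farther back than shut.
Start: joints at [-1.313, 0.276, 1.505, -0, 1.361, -0.121], TCP at [0.213, -0.534, 0.239] pointing down, gripper open.
Joint ranges: [-2.89, 2.89], [-0.75, 2.08], [0.22, 2.7], [-1.18, 4.32], [0.11, 2.71], [-2.7, 2.7]. Speed limits (rad/s): [2.57, 2.57, 3.14, 3.14, 3.14, 3.14].

INTERFACE

Orientations are given as a unit quaternion [w, x, y, z].
In Python, from rig import manip gives the robot as it stands.
- The arm moves only by the tool move_arm, never from a script. Its argument "deltas" is a list that holds one entry, the list of rows, each a list of 5 numbers: the shift along the tool's x, y, z normalised to -1 to 1, where 1 is 80 cm, then the turn about the tool's z normalised to -1 to 1, where 1 is 120 degrees, then the closure, from -1 (fully open) to 1 (shut). In form: [[[tx, ty, tz, twist, grip], ...]]. A call has 1 to 12 rows; each row is the pose to reach, as a shift and turn from the pose commanded when the call began, along the tool's axes at that moment; what a row does not reach only later rows make up. A row lasts 1/10 s, in which the tool goes at most 50 mm and 8.59 degrees, less where a joint would pass 70% of its speed; a pose out of reach is approached as far as the arm can. A call with a number of a shift or a turn outside -1 to 1 is refused whole. A call with a gripper value outside its range is refused whole. The fingers move at their own pace and stop on an object; "squeeze" is the grip in N (left out, the last holds). Time passes only in rows, so rows that repeat a pose let the fingers close. It gives the time, the measured TCP pose, the force, the opening and the grip force at its end, in the units of the state.
- manip.get_state(): the state, without advancing time (a new reading comes with each control period).
- manip.get_image(name): name is "side" or "top" or "wrist"; returns the picture (384x512x3 uint8, red, green, blue); there is no depth.
- manip.camera_params(name): a dict with "fx", "fy", "cx", "cy" (pixels), "R" (3x3) and "t" (3): a world point X has camera coordinates R X + t; the wrist camera has in their place "tool_from_camera" (4x4, takes a point from camera to tool coordinates, whose origin is the TCP and whose axes are the flange's). Camera axes: x right, y down, z forward; pixel columns grow to the right and rows downward; lengths in m; the calibration is good to about 2 mm. A picture is of the moment at which its call begins: read the wrist's pose just before it. camera_params takes no time and is no camera call.
- manip.sign_off(): hands the job in; it is judged then, once.
The state is a dict: "clock": time; "qpos": joint angles; "qd": joint speeds; "effort": joint torques, N m; "position": TCP position; "ee_rot": TCP orientation; "contact_force": force on the tool from outside, world axes, zero at the start; "moment": the same for the moment, N m; "width": finger opening in m; "gripper_force": force on a finger pad.
Only numpy, scipy, OpenCV 4.12 (cv2) and the standard library are available. Lean on these libraries where they do the work, as an engineer would, in place of code of your own. Each camera call takes 0.05 s, during which the arm holds its last target. There are 200 camera calls.

TASK

The four stoneware baking dishes are washed and stand on the counter with their lids scattered among them: put every stoneware lid on the dish it fits (small round, large round, oval, rectangular), so that each sits level and fully home on its own dish. Set the lids down without dropping them and do not push the dishes about. The steel saucepan lid belongs to another set: leave it, and the salt shaker, where they are.

Things in the scene. Friction and masses are not known exactly. Their poses are not given: they have to be found in the camera images.
- small_round_dish: Small round baking dish, off-white stoneware, open top, 105 mm across the rim plus a 11 mm lug at each end of its x axis, 55 mm high, wall 6 mm. Loose, about 0.36 kg, standing on the counter. Origin: centre of the underside, z up. Yaw is free.
- small_round_lid: Small round stoneware lid, 105 mm across the rim, 0.17 kg, loose, right way up. A tapered lip 8 mm deep fits inside its dish, 4 mm play; the edge rests on the rim. Plate top at 20 mm. Handle: knob 30 across, 30 to 46 mm above origin. Origin: centre of the underside, z up; seated, 47 mm above the dish origin. Yaw is free.
- large_round_dish: Large round baking dish, off-white stoneware, open top, 140 mm across the rim plus a 11 mm lug at each end of its x axis, 60 mm high, wall 6 mm. Loose, about 0.58 kg, standing on the counter. Origin: centre of the underside, z up. Yaw is free.
- large_round_lid: Large round stoneware lid, 140 mm across the rim, 0.3 kg, loose, right way up. A tapered lip 8 mm deep fits inside its dish, 4 mm play; the edge rests on the rim. Plate top at 20 mm. Handle: knob 30 across, 30 to 46 mm above origin. Origin: centre of the underside, z up; seated, 52 mm above the dish origin. Yaw is free.
- oval_dish: Oval baking dish, off-white stoneware, open top, 165 x 115 mm at the rim plus a 11 mm lug at each end of its x axis, 60 mm high, wall 6 mm. Loose, about 0.56 kg, standing on the counter. Origin: centre of the underside, z up. x along its length; a half turn is the same.
- oval_lid: Oval stoneware lid, 165 x 115 mm at the rim, 0.29 kg, loose, right way up. A tapered lip 8 mm deep fits inside its dish, 4 mm play; the edge rests on the rim. Plate top at 20 mm. Handle: bar along x, 60 long, 16 wide, 33 to 46 mm above origin. Origin: centre of the underside, z up; seated, 52 mm above the dish origin. x along its length; a half turn is the same.
- rect_dish: Rectangular baking dish, off-white stoneware, open top, 150 x 110 mm at the rim, rounded corners plus a 11 mm lug at each end of its x axis, 55 mm high, wall 6 mm. Loose, about 0.6 kg, standing on the counter. Origin: centre of the underside, z up. x along its length; a half turn is the same.
- rect_lid: Rectangular stoneware lid, 150 x 110 mm at the rim, rounded corners, 0.32 kg, loose, right way up. A tapered lip 8 mm deep fits inside its dish, 4 mm play; the edge rests on the rim. Plate top at 20 mm. Handle: bar along x, 60 long, 16 wide, 33 to 46 mm above origin. Origin: centre of the underside, z up; seated, 47 mm above the dish origin. x along its length; a half turn is the same.
- pan_lid: A saucepan's lid, not part of the job: brushed steel, round, 160 mm across, 20 mm high, with a black knob 40 mm across, its top at 42 mm. Loose on the counter. Origin: centre of its underside.
- salt_shaker: A salt shaker, not part of the job: clear glass with a steel cap, round, 44 mm across, 72 mm high, standing on the counter beyond the dishes. Loose. Origin: centre of its underside.
Things that resemble listed ones, but are neither listed nor needed, are in the scene too. Leave any green or turquoise look-alike of the small_round_dish alone. Leave any blue look-alike of the rect_lid alone.

How it is judged:
By the outcome, as a careful person would: the job done as asked, in the order asked, and still so for the second after the job is handed in, with the robot touching nothing.
It also fails if it takes over 112 s, if anything falls off the work surface, if the arm or the gripper's body presses on something with over 40 N, if the wrist force passes 120 N, or if a joint passes its speed limit or range.

## Working session

There is one attempt and no reset: what is moved stays moved. The work goes in short steps, Python scripts to look and compute and a tool call to move; the robot and the scene stay as the last step left them, time stands still between calls to the robot, and variables do not carry over. Pictures are saved under pics/ and viewed, at most 14 in all, crops included, and the job is handed in when it is done.

Besides the shell and the picture viewer there is one more tool, called after "Call:" by a JSON object that holds its "op" and its "data", one argument or row to a line. move_arm: Moves the arm, as the interface text tells. Scaled input: -1 to 1 covers 80 cm each way for a shift and 120 degrees each way for a turn. Its arguments: {"type":"object","properties":{"deltas":{"type":"array","items":{"type":"array","items":{"type":"array","items":{"type":"number","minimum":-1,"maximum":1}}}},"squeeze":{"type":"number"}},"required":["deltas"]}

```bash
mkdir -p pics; ls
python3 - <<'E'
from rig import manip
import cv2
s=manip.get_state();print(s)
for n in ("top","side"):
    im=manip.get_image(n);cv2.imwrite(f"pics/{n}0.png",im[:,:,::-1]);p=manip.camera_params(n);print(n,p)
print(manip.camera_params("wrist"))
E
```

```text
pics
{'clock': 0.0, 'qpos': array([-1.31301036e+00,  2.76574821e-01,  1.50616275e+00, -2.38006269e-05,
        1.36072641e+00, -1.20954332e-01]), 'qd': array([ 0.00025926,  0.00081359, -0.00048293,  0.00041487,  0.00125666,
       -0.00077953]), 'effort': array([-2.04256437e-03, -4.16773081e+01, -2.45802695e+01, -8.90714127e-04,
        1.09642619e-02, -6.12952931e-06]), 'position': array([ 0.21247904, -0.53371848,  0.23843943]), 'ee_rot': array([-9.32674494e-04,  9.82122094e-01,  1.88242708e-01, -7.55730946e-05]), 'contact_force': array([ 0.56137492, -0.25454335,  0.1686491 ]), 'moment': array([-0.01663034,  0.03488465, -0.065595  ]), 'gripper_force': 0.0, 'width': 0.08547890945117102}
top {'fx': 443.34891118012575, 'fy': 443.34891118012575, 'cx': 258.35964074425397, 'cy': 189.973733493682, 'R': array([[ 0.0237526 , -0.99967314,  0.00945707],
       [-0.99460645, -0.02458547, -0.10076493],
       [ 0.1009645 , -0.00701263, -0.99486531]]), 't': array([-0.02358474,  0.49661209,  1.46287381])}
side {'fx': 394.2886790690206, 'fy': 394.2886790690206, 'cx': 255.39219681619855, 'cy': 185.36030562133027, 'R': array([[-0.99530369, -0.09542669, -0.01625754],
       [-0.05925082,  0.73336815, -0.67724478],
       [ 0.07654998, -0.67310096, -0.73557814]]), 't': array([0.50366714, 0.08083572, 1.274769  ])}
{'fx': 280.6832677723614, 'fy': 280.6832677723614, 'cx': 255.4086043818493, 'cy': 192.47184626138835, 'tool_from_camera': array([[ 4.38337235e-04, -9.45247109e-01, -3.26355192e-01,
         8.30607105e-02],
       [ 9.99999880e-01,  4.86341964e-04, -6.54996564e-05,
         5.17662313e-05],
       [ 2.20633586e-04, -3.26355124e-01,  9.45247208e-01,
        -1.34429583e-01],
       [ 0.00000000e+00,  0.00000000e+00,  0.00000000e+00,
         1.00000000e+00]])}
```

View pics/top0.png

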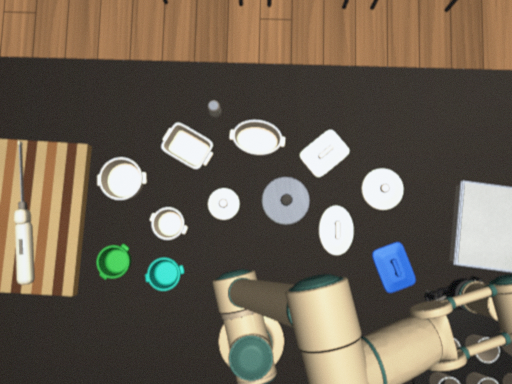

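View pics/side0.png

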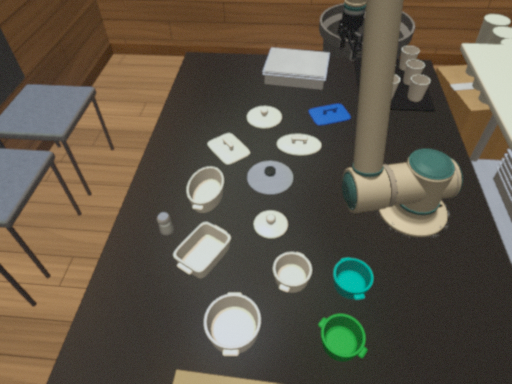

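The top view shows (column, row):
- **Dishes:** large round (121,179), rectangular (187,145), oval (257,138), small round (168,223).
- **Lids:** small round (223,204), rectangular (325,153), large round (383,188), oval (336,230).
- **Leave alone:** steel pan lid (286,200), blue lid (394,267), green dish (113,262), turquoise dish (165,273), shaker (214,106).

The white rectangular lid fits rather than the blue one. The off-white small dish fits rather than the green or turquoise ones.

```bash
cat > h.py <<'E'
import numpy as np, cv2
from rig import manip
from scipy.spatial.transform import Rotation as Rn
def rot(q): return Rn.from_quat(np.r_[q[1:],q[0]]).as_matrix()
def cam(n,s=None):
    p=manip.camera_params(n)
    if n!="wrist": R=p["R"].T; c=-R@p["t"]
    else:
        T=p["tool_from_camera"]; A=rot(s["ee_rot"]); R=A@T[:3,:3]; c=A@T[:3,3]+s["position"]
    return p,R,c
def cast(px,z,p,R,c):
    px=np.asarray(px,float).reshape(-1,2)
    d=np.c_[(px[:,0]-p["cx"])/p["fx"],(px[:,1]-p["cy"])/p["fy"],np.ones(len(px))]@R.T
    return (c+d*((z-c[2])/d[:,2])[:,None])[:,:2]
def proj(X,p,R,c):
    v=(np.asarray(X)-c)@R; return v[:,:2]/v[:,2:]*[p["fx"],p["fy"]]+[p["cx"],p["cy"]]
def white(im,t=110):
    hsv=cv2.cvtColor(im,cv2.COLOR_RGB2HSV)
    return ((hsv[...,2]>t)&(hsv[...,1]<60)).astype(np.uint8)*255
E
python3 - <<'E'
from h import *
im=cv2.imread("pics/top0.png")[:,:,::-1].copy(); m=white(im)
k=cam("top");print(k[2])
cs,_=cv2.findContours(m,cv2.RETR_EXTERNAL,cv2.CHAIN_APPROX_NONE)
names={"LD":(121,179,.06),"RD":(187,145,.055),"OD":(257,138,.06),"SD":(168,223,.055),"SL":(223,204,.015),"RL":(325,153,.015),"LL":(383,188,.015),"OL":(336,230,.015)}
for n,(u,v,z) in names.items():
    for c in cs:
        if cv2.pointPolygonTest(c,(u,v),True)>-3 and cv2.contourArea(c)>300:
            w=cast(c,z,*k).astype(np.float32); (a,b),(W,H),ang=cv2.minAreaRect(w*1000)
            if W<H: W,H,ang=H,W,ang-90
            print(n,cv2.boundingRect(c),round(a),round(b),"size",round(W),round(H),"long axis deg",round(ang%180,1),"r",round(np.hypot(a,b)))
E
```

```text
[ 3.46795465e-01 -1.10899548e-03  1.50562654e+00]
LD (97, 157, 50, 44) 521 442 size 144 142 long axis deg 47.2 r 684
RD (161, 122, 53, 48) 636 227 size 175 116 long axis deg 60.9 r 675
OD (229, 119, 57, 37) 670 -3 size 186 122 long axis deg 91.5 r 670
SD (149, 206, 39, 35) 378 283 size 110 109 long axis deg 26.1 r 472
SL (207, 187, 33, 33) 450 106 size 108 107 long axis deg 46.5 r 462
RL (299, 129, 51, 49) 631 -233 size 155 115 long axis deg 130.2 r 673
LL (361, 168, 43, 43) 512 -431 size 144 143 long axis deg 0.0 r 669
OL (318, 205, 36, 51) 370 -274 size 167 118 long axis deg 0.1 r 460
```

```bash
cat >> h.py <<'E'
def yaw(s): A=rot(s["ee_rot"]); return np.degrees(np.arctan2(A[1,0],A[0,0]))
def goal(x,y,z,yw,s=None):
    s=s or manip.get_state(); A=rot(s["ee_rot"])
    d=A.T@(np.array([x,y,z])-s["position"])/.8
    t=-((yw-yaw(s)+180)%360-180)/120
    print("clock %.2f yaw %.1f pos"%(s["clock"],yaw(s)),s["position"].round(4),"F",s["contact_force"].round(1),"w",round(s["width"],4),"-> row",d.round(4),round(t,4))
E
python3 -c "
from h import *
goal(.670,-.003,.2,80)"
```

```text
clock 0.10 yaw 21.7 pos [ 0.2125 -0.5338  0.2385] F [-0.3 -0.1 -0.4] w 0.0856 -> row [ 0.7767 -0.4049  0.049 ] -0.4858
```

Call:
{"op": "move_arm", "data": {
  "deltas": [
    [[0.7767, -0.4049, 0.049, -0.486, -1], [0.7767, -0.4049, 0.049, -0.486, -1], [0.7767, -0.4049, 0.049, -0.486, -1], [0.7767, -0.4049, 0.049, -0.486, -1], [0.7767, -0.4049, 0.049, -0.486, -1], [0.7767, -0.4049, 0.049, -0.486, -1], [0.7767, -0.4049, 0.049, -0.486, -1], [0.7767, -0.4049, 0.049, -0.486, -1], [0.7767, -0.4049, 0.049, -0.486, -1], [0.7767, -0.4049, 0.049, -0.486, -1], [0.7767, -0.4049, 0.049, -0.486, -1], [0.7767, -0.4049, 0.049, -0.486, -1]]
  ]
}}

```text
clock: 1.3
position: [0.6046, -0.0786, 0.2053]
ee_rot: [-0.0, 0.766, 0.643, -0.0]
contact_force: [1.1, -1.3, 0.1]
width: 0.0854
gripper_force: 0.0
```

```bash
python3 -c "
from h import *
goal(.670,-.003,.2,80)"
```

```text
clock 1.30 yaw 80.0 pos [ 0.6046 -0.0786  0.2053] F [ 1.1 -1.3  0.1] w 0.0854 -> row [0.1073 0.0642 0.0065] 0.0004
```

Call:
{"op": "move_arm", "data": {
  "deltas": [
    [[0.08, 0.06, 0.006, 0, -1], [0.08, 0.06, 0.006, 0, -1], [0.08, 0.06, 0.006, 0, -1], [0.08, 0.06, 0.006, 0, -1], [0.08, 0.06, 0.006, 0, -1], [0.08, 0.06, 0.006, 0, -1]]
  ]
}}

```text
clock: 1.9
position: [0.6613, -0.027, 0.2012]
ee_rot: [0.0, 0.766, 0.642, -0.0]
contact_force: [0.2, 0.4, 0.2]
width: 0.0853
gripper_force: 0.0
```

```bash
cat > look.py <<'E'
import sys; from h import *
n=sys.argv[1]; s=manip.get_state(); im=manip.get_image("wrist"); cv2.imwrite(f"pics/{n}.png",im[:,:,::-1])
if len(sys.argv)>2: goal(*map(float,sys.argv[2:6]),s)
import pickle; pickle.dump(s,open(f"{n}.pkl","wb"))
E
python3 look.py od .636 .227 .2 58
```

```text
clock 1.90 yaw 79.9 pos [ 0.6613 -0.027   0.2012] F [0.2 0.4 0.2] w 0.0853 -> row [ 0.3071 -0.0866  0.0014] 0.1828
```

View pics/od.png

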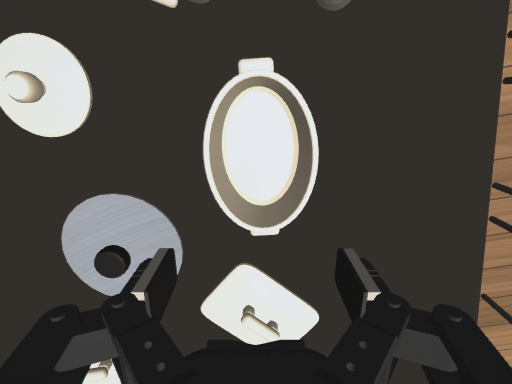

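The oval dish is at about (261,150), upright in the image and fully visible. The gripper fingers are below it.

Call:
{"op": "move_arm", "data": {
  "deltas": [
    [[0.307, -0.087, 0.001, 0.183, -1], [0.307, -0.087, 0.001, 0.183, -1], [0.307, -0.087, 0.001, 0.183, -1], [0.307, -0.087, 0.001, 0.183, -1], [0.307, -0.087, 0.001, 0.183, -1], [0.307, -0.087, 0.001, 0.183, -1], [0.307, -0.087, 0.001, 0.183, -1], [0.307, -0.087, 0.001, 0.183, -1], [0.307, -0.087, 0.001, 0.183, -1]]
  ]
}}

```text
clock: 2.85
position: [0.6365, 0.2259, 0.2003]
ee_rot: [0.0, 0.875, 0.484, -0.0]
contact_force: [0.3, -0.1, 0.4]
width: 0.0855
gripper_force: 0.0
```

```bash
python3 look.py rd .521 .442 .2 21.7
```

```text
clock 2.85 yaw 57.9 pos [0.6365 0.2259 0.2003] F [ 0.3 -0.1  0.4] w 0.0855 -> row [ 1.522e-01 -2.658e-01  1.000e-04] 0.3019
```

Call:
{"op": "move_arm", "data": {
  "deltas": [
    [[0.152, -0.266, 0, 0.302, -1], [0.152, -0.266, 0, 0.302, -1], [0.152, -0.266, 0, 0.302, -1], [0.152, -0.266, 0, 0.302, -1], [0.152, -0.266, 0, 0.302, -1], [0.152, -0.266, 0, 0.302, -1], [0.152, -0.266, 0, 0.302, -1], [0.152, -0.266, 0, 0.302, -1], [0.152, -0.266, 0, 0.302, -1]]
  ]
}}

```text
clock: 3.8
position: [0.5211, 0.4421, 0.2002]
ee_rot: [0.0, 0.982, 0.188, 0.0]
contact_force: [1.1, -0.7, -0.3]
width: 0.0851
gripper_force: 0.0
```

```bash
python3 look.py ld .378 .283 .2 21.7
```

```text
clock 3.80 yaw 21.7 pos [0.5211 0.4421 0.2002] F [ 1.1 -0.7 -0.3] w 0.0851 -> row [-0.2397  0.1186  0.0003] -0.0001
```

Call:
{"op": "move_arm", "data": {
  "deltas": [
    [[-0.24, 0.119, 0, 0, -1], [-0.24, 0.119, 0, 0, -1], [-0.24, 0.119, 0, 0, -1], [-0.24, 0.119, 0, 0, -1], [-0.24, 0.119, 0, 0, -1], [-0.24, 0.119, 0, 0, -1], [-0.24, 0.119, 0, 0, -1], [-0.24, 0.119, 0, 0, -1]]
  ]
}}

```text
clock: 4.65
position: [0.379, 0.2852, 0.2004]
ee_rot: [-0.0, 0.982, 0.189, 0.001]
contact_force: [0.5, -0.2, -0.4]
width: 0.0855
gripper_force: 0.0
```

```bash
python3 look.py sd .450 .106 .155 21.7
python3 - <<'E'
import cv2,numpy as np
a=[cv2.imread(f"pics/{n}.png")[:320] for n in("rd","ld","sd")]
cv2.imwrite("pics/m1.png",cv2.resize(np.hstack(a),(800,167*1)) if 0 else np.vstack([np.hstack([cv2.resize(x,(400,250)) for x in a[:2]]),np.hstack([cv2.resize(a[2],(400,250))]*2)]))
E
```

```text
clock 4.65 yaw 21.8 pos [0.379  0.2852 0.2004] F [ 0.5 -0.2 -0.4] w 0.0855 -> row [-0.0009  0.241   0.0567] 0.0008
```

View pics/m1.png

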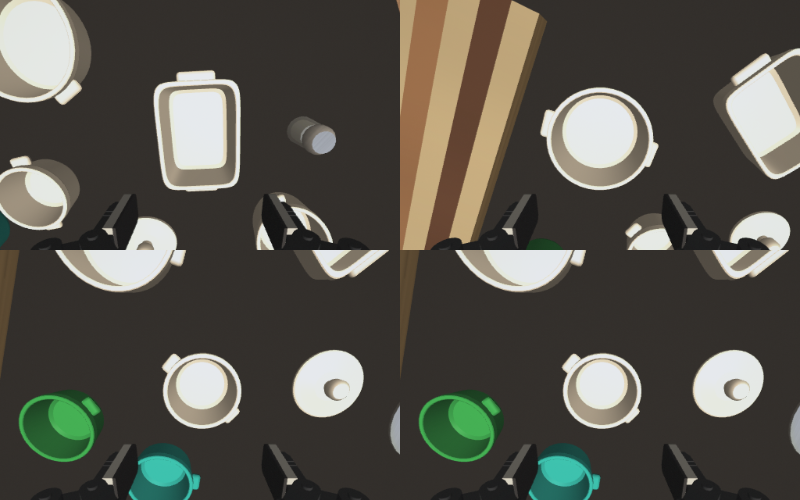

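The dishes in this composite are the rectangular one at (197,133) in the left panel, the large round one at (601,137), and the small round one at (202,390). All three rims are unobstructed.

```bash
cat > meas.py <<'E'
import sys,pickle; from h import *
def meas(n,z,exp,thr=205,inner=True,near=None):
    s=pickle.load(open(f"{n}.pkl","rb")); im=cv2.imread(f"pics/{n}.png")[:,:,::-1].copy(); k=cam("wrist",s)
    m=white(im,thr); cs,h=cv2.findContours(m,cv2.RETR_CCOMP,cv2.CHAIN_APPROX_NONE)
    for i,c in enumerate(cs):
        if cv2.contourArea(c)<2000 or (inner and h[0][i][3]<0): continue
        if not inner and h[0][i][3]>=0: continue
        w=cast(c,z,*k).astype(np.float32)*1000
        mean=w.mean(0)
        if np.hypot(*(mean-s["position"][:2]*1000))>60: continue
        (a,b),(W,H),g=cv2.minAreaRect(w)
        if W<H: W,H,g=H,W,g-90
        e=cv2.fitEllipse(w); eg=e[2]+90
        A=np.c_[2*w,np.ones(len(w))]; q=np.linalg.lstsq(A,(w**2).sum(1),rcond=None)[0]; r=np.sqrt(q[2]+q[0]**2+q[1]**2)
        M=cv2.moments(w.reshape(-1,1,2)); cen=(M["m10"]/M["m00"],M["m01"]/M["m00"])
        print(n,"exp",exp,"rect",np.round([a,b,W,H,g%180],1),"ell",np.round([*e[0],e[1][1],e[1][0],eg%180],1),"circ",np.round([q[0],q[1],2*r],1),"cen",np.round(cen,1))
if __name__=="__main__":
    for t in (190,215):
        meas("od",.06,"153x103",t);meas("rd",.055,"138x98",t);meas("ld",.06,"128",t);meas("sd",.055,"93",t)
E
python3 meas.py
```

```text
od exp 153x103 rect [670.7  -4.5 154.  104.2  81.5] ell [670.7  -4.4 153.4 103.4  83.4] circ [670.7  -4.  127.9] cen [670.7  -4.4]
rd exp 138x98 rect [636.5 228.5 139.7  99.3  61.1] ell [636.9 228.6 159.  110.9  61. ] circ [637.  228.8 132.7] cen [636.9 228.4]
ld exp 128 rect [520.7 441.1 129.3 128.1  62.5] ell [520.6 441.4 128.5 128.3  38.8] circ [520.6 441.4 128.4] cen [520.6 441.4]
sd exp 93 rect [377.7 281.2  93.7  93.5  66. ] ell [377.7 281.2  93.8  93.3  16.6] circ [377.7 281.2  93.5] cen [377.7 281.2]
od exp 153x103 rect [670.4  -4.4 154.4 104.5  83.8] ell [670.6  -4.4 153.8 104.2  83.3] circ [670.6  -4.  128.4] cen [670.6  -4.4]
rd exp 138x98 rect [636.7 228.3 140.2 100.6  60.8] ell [636.8 228.6 159.4 111.4  61. ] circ [636.8 228.8 133.2] cen [636.6 228.4]
ld exp 128 rect [520.6 441.6 129.6 129.  161. ] ell [520.6 441.4 129.3 129.  160. ] circ [520.6 441.4 129.2] cen [520.6 441.4]
sd exp 93 rect [377.5 280.9  94.8  94.4 156. ] ell [377.6 281.2  94.5  94.2 138.1] circ [377.6 281.2  94.4] cen [377.6 281.2]
```

Call:
{"op": "move_arm", "data": {
  "deltas": [
    [[-0.001, 0.241, 0.057, 0, -1], [-0.001, 0.241, 0.057, 0, -1], [-0.001, 0.241, 0.057, 0, -1], [-0.001, 0.241, 0.057, 0, -1], [-0.001, 0.241, 0.057, 0, -1], [-0.001, 0.241, 0.057, 0, -1], [-0.001, 0.241, 0.057, 0, -1], [-0.001, 0.241, 0.057, 0, -1]]
  ]
}}

```text
clock: 5.5
position: [0.448, 0.1063, 0.1547]
ee_rot: [-0.0, 0.982, 0.19, 0.0]
contact_force: [0.0, -0.6, -0.1]
width: 0.0853
gripper_force: 0.0
```

```bash
python3 look.py sl .450 .106 .155 21.7
```

```text
clock 5.50 yaw 21.9 pos [0.448  0.1063 0.1547] F [ 0.  -0.6 -0.1] w 0.0853 -> row [ 0.0022  0.0012 -0.0003] 0.0021
```

View pics/sl.png

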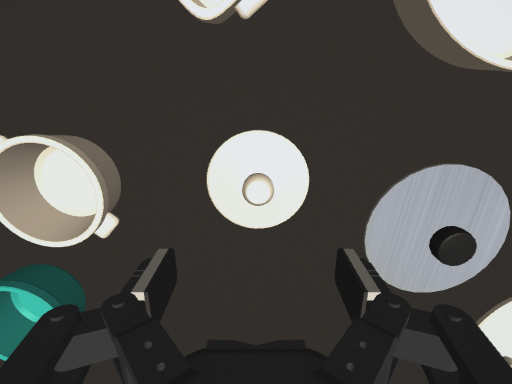

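The small lid is at (258,180) with its knob at (258,190), between the small dish and the pan lid.

```bash
cat > lid.py <<'E'
import sys; from meas import *
for z in (.008,.014,.02): meas(sys.argv[1],z,sys.argv[2]+" z%.3f"%z,float(sys.argv[3]) if len(sys.argv)>3 else 130,inner=False)
E
python3 lid.py sl 105
```

```text
sl exp 105 z0.008 rect [446.7 103.4 106.7 106.3  22. ] ell [446.7 103.3 106.5 106.1  16.8] circ [446.7 103.3 106.3] cen [446.7 103.3]
sl exp 105 z0.014 rect [448.4 104.1 104.4 104.   22. ] ell [448.4 104.1 104.2 103.8  16.8] circ [448.4 104.1 104. ] cen [448.4 104.1]
sl exp 105 z0.020 rect [450.  104.8 102.1 101.8  22. ] ell [450.1 104.8 102.  101.6  16.8] circ [450.1 104.8 101.8] cen [450.1 104.8]
```

```bash
python3 -c "
from h import *
goal(.4484,.1041,.06,21.7);goal(.4484,.1041,.032,21.7)"
```

```text
clock 5.55 yaw 22.0 pos [0.4479 0.1062 0.1548] F [-0.6 -0.2 -0. ] w 0.0854 -> row [-0.0005  0.0027  0.1185] 0.0022
clock 5.55 yaw 22.0 pos [0.4479 0.1062 0.1548] F [-0.6 -0.2 -0. ] w 0.0854 -> row [-0.0005  0.0027  0.1535] 0.0022
```

Call:
{"op": "move_arm", "data": {
  "deltas": [
    [[-0.0005, 0.0027, 0.06, 0, -1], [-0.0005, 0.0027, 0.118, 0, -1], [-0.0005, 0.0027, 0.118, 0, -1], [-0.0005, 0.0027, 0.136, 0, -1], [-0.0005, 0.0027, 0.1535, 0, -1], [-0.0005, 0.0027, 0.1535, 0, -1], [-0.0005, 0.0027, 0.1535, 0, 1], [-0.0005, 0.0027, 0.1535, 0, 1], [-0.0005, 0.0027, 0.1535, 0, 1], [-0.0005, 0.0027, 0.1535, 0, 1], [-0.0005, 0.0027, 0.1535, 0, 1], [-0.0005, 0.0027, 0.1535, 0, 1]]
  ],
  "squeeze": 40
}}

```text
clock: 6.75
position: [0.4488, 0.1029, 0.0328]
ee_rot: [-0.0, 0.982, 0.189, 0.001]
contact_force: [-0.9, 1.1, 7.4]
width: 0.0277
gripper_force: 39.0
```

```bash
python3 -c "
from h import *
goal(.4484,.1041,.15,21.7)"
```

```text
clock 6.75 yaw 21.8 pos [0.4488 0.1029 0.0328] F [-0.9  1.1  7.4] w 0.0277 -> row [ 0.0003 -0.0016 -0.1465] 0.0009
```

Call:
{"op": "move_arm", "data": {
  "deltas": [
    [[0, 0, -0.03, 0, 1], [0, 0, -0.08, 0, 1], [0, 0, -0.146, 0, 1], [0, 0, -0.146, 0, 1], [0, 0, -0.146, 0, 1]]
  ]
}}

```text
clock: 7.25
position: [0.449, 0.1027, 0.1498]
ee_rot: [0.0, 0.982, 0.189, 0.002]
contact_force: [0.3, 0.2, -2.8]
width: 0.0277
gripper_force: 40.1
```

```bash
python3 look.py slh .3777 .2812 .15 21.7; sed -i 's/for z in/o=float(sys.argv[4]) if len(sys.argv)>4 else 0\nfor z in/; s/meas(sys.argv\[1\],z,/meas(sys.argv[1],z+o,/' lid.py; python3 lid.py slh 105 130 .118
```

```text
clock 7.25 yaw 21.8 pos [0.449  0.1027 0.1498] F [ 0.3  0.2 -2.8] w 0.0277 -> row [ 2.000e-04 -2.403e-01 -5.000e-04] 0.001
slh exp 105 z0.008 rect [448.2 101.4 107.3 105.1  73.5] ell [450.5 102.8 103.7 100.2  22.8] circ [450.4 102.8  89.8] cen [452.7 103.9]
slh exp 105 z0.014 rect [451.2 102.7 103.3 101.1  73.5] ell [453.3 104.   99.8  96.4  22.8] circ [453.3 103.9  86.4] cen [455.4 105. ]
slh exp 105 z0.020 rect [454.1 103.9  99.2  97.1  73.5] ell [456.2 105.1  95.9  92.6  22.8] circ [456.1 105.1  83. ] cen [458.2 106.1]
```

View pics/slh.png

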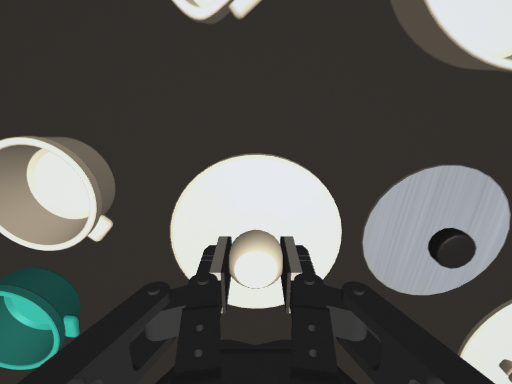

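The small lid hangs level in the grip. Its outline runs from (171,230) to (341,230), with the knob at (256,260).

```bash
cat > held.py <<'E'
import sys,pickle; from h import *
n,D,tz=sys.argv[1],float(sys.argv[2]),.0
s=pickle.load(open(f"{n}.pkl","rb")); im=cv2.imread(f"pics/{n}.png")[:,:,::-1].copy(); k=cam("wrist",s)
cs,_=cv2.findContours(white(im,130),cv2.RETR_EXTERNAL,cv2.CHAIN_APPROX_NONE)
c=max((c for c in cs if 100<c[:,0,0].mean()<400 and c[:,0,1].mean()>100),key=lambda c:cv2.contourArea(cv2.convexHull(c)))
h=cv2.convexHull(c)[:,0].astype(float); 
for z in (.126,.129,.132,.135):
    z=z-.15+s["position"][2]; w=cast(h,z,*k)*1000; A=np.c_[2*w,np.ones(len(w))]
    q=np.linalg.lstsq(A,(w**2).sum(1),rcond=None)[0]; r=np.sqrt(q[2]+q[0]**2+q[1]**2)
    d=np.r_[q[:2]-s["position"][:2]*1000,0]
    print("z%.3f D %.1f res %.2f tool offset"%(z,2*r,np.abs(np.hypot(*(w-q[:2]).T)-r).max()),(rot(s["ee_rot"]).T@d).round(1))
E
python3 held.py slh 104
```

```text
z0.126 D 108.1 res 0.46 tool offset [-2.4  0.2 -0. ]
z0.129 D 106.0 res 0.46 tool offset [-0.8  0.2 -0. ]
z0.132 D 104.0 res 0.45 tool offset [0.8 0.2 0. ]
z0.135 D 101.9 res 0.44 tool offset [2.4 0.2 0. ]
```

```bash
python3 -c "
from h import *
goal(.3769,.2811,.15,21.7)"
```

```text
clock 7.30 yaw 21.8 pos [0.4476 0.1026 0.1483] F [-0.2 -0.  -2.1] w 0.0275 -> row [ 0.0009 -0.24   -0.0021] 0.001
```

Call:
{"op": "move_arm", "data": {
  "deltas": [
    [[0, -0.04, 0, 0, 1], [0, -0.1, 0, 0, 1], [0, -0.16, 0, 0, 1], [0, -0.2, 0, 0, 1], [0, -0.24, 0, 0, 1], [0, -0.24, 0, 0, 1], [0, -0.24, 0, 0, 1], [0, -0.24, 0, 0, 1]]
  ]
}}

```text
clock: 8.1
position: [0.3764, 0.2798, 0.1472]
ee_rot: [0.001, 0.982, 0.189, -0.001]
contact_force: [0.1, 0.7, -1.6]
width: 0.0279
gripper_force: 40.4
```

```bash
python3 -c "
from h import *
for i in range(3): goal(.3769,.2811,.0805,21.7);manip.get_image('wrist')"
```

```text
clock 8.10 yaw 21.8 pos [0.3764 0.2798 0.1472] F [ 0.1  0.7 -1.6] w 0.0279 -> row [ 0.0014 -0.0013  0.0834] 0.0009
clock 8.15 yaw 21.8 pos [0.3768 0.2798 0.1476] F [-0.4  0.5 -1.5] w 0.0277 -> row [ 0.0009 -0.0016  0.0838] 0.0005
clock 8.20 yaw 21.7 pos [0.3771 0.2798 0.1479] F [ 0.5  0.1 -2.7] w 0.0275 -> row [ 0.0005 -0.0016  0.0842] 0.0003
```

Call:
{"op": "move_arm", "data": {
  "deltas": [
    [[0.0005, -0.0016, 0.03, 0, 1], [0.0005, -0.0016, 0.06, 0, 1], [0.0005, -0.0016, 0.068, 0, 1], [0.0005, -0.0016, 0.074, 0, 1], [0.0005, -0.0016, 0.078, 0, 1], [0.0005, -0.0016, 0.081, 0, 1], [0.0005, -0.0016, 0.084, 0, 1], [0.0005, -0.0016, 0.084, 0, 1]]
  ]
}}

```text
clock: 9.05
position: [0.377, 0.2823, 0.0815]
ee_rot: [-0.0, 0.982, 0.189, 0.0]
contact_force: [0.0, 0.5, -1.8]
width: 0.0278
gripper_force: 40.4
```

```bash
python3 -c "
from h import *
for i in range(3): goal(.3769,.2811,.0798,21.7);manip.get_image('wrist')"
```

```text
clock 9.05 yaw 21.8 pos [0.377  0.2823 0.0815] F [ 0.   0.5 -1.8] w 0.0278 -> row [-0.0007  0.0014  0.0022] 0.001
clock 9.10 yaw 21.8 pos [0.3771 0.2824 0.0816] F [ 0.9  0.1 -1.7] w 0.0276 -> row [-0.0008  0.0014  0.0023] 0.0011
clock 9.15 yaw 21.8 pos [0.3771 0.2824 0.0816] F [-1.4 -1.2 -2.3] w 0.0275 -> row [-0.0008  0.0014  0.0023] 0.0011
```

Call:
{"op": "move_arm", "data": {
  "deltas": [
    [[-0.0008, 0.0014, 0.001, 0, 1], [-0.0008, 0.0014, 0.002, 0, 1], [-0.0008, 0.0014, 0.003, 0, 1], [-0.0008, 0.0014, 0.003, 0, 1]]
  ]
}}

```text
clock: 9.6
position: [0.3767, 0.2809, 0.0798]
ee_rot: [0.0, 0.982, 0.189, 0.0]
contact_force: [-1.9, -0.5, 6.6]
width: 0.0274
gripper_force: 41.1
```

```bash
python3 -c "
from h import *
for i in range(2): goal(.3769,.2811,.0798,21.7);manip.get_image('wrist')"
```

```text
clock 9.60 yaw 21.8 pos [0.3767 0.2809 0.0798] F [-1.9 -0.5  6.6] w 0.0274 -> row [ 0.0003 -0.0002  0.    ] 0.0011
clock 9.65 yaw 21.8 pos [0.3767 0.2809 0.0798] F [-2.3 -1.3  5.7] w 0.0277 -> row [ 0.0003 -0.0002  0.    ] 0.0011
```

Call:
{"op": "move_arm", "data": {
  "deltas": [
    [[0, 0, 0, 0, 0], [0, 0, 0, 0, -1], [0, 0, 0, 0, -1], [0, 0, 0, 0, -1], [0, 0, -0.03, 0, -1], [0, 0, -0.08, 0, -1], [0, 0, -0.12, 0, -1], [0, 0, -0.12, 0, -1], [0, 0, -0.12, 0, -1]]
  ]
}}

```text
clock: 10.6
position: [0.3769, 0.2811, 0.1754]
ee_rot: [-0.0, 0.982, 0.189, 0.001]
contact_force: [-0.2, 0.0, 0.3]
width: 0.0854
gripper_force: 0.0
```

```bash
python3 look.py sdone .370 -.274 .155 0
```

```text
clock 10.60 yaw 21.8 pos [0.3769 0.2811 0.1754] F [-0.2  0.   0.3] w 0.0854 -> row [-0.266   0.6409  0.025 ] 0.1819
```

View pics/sdone.png

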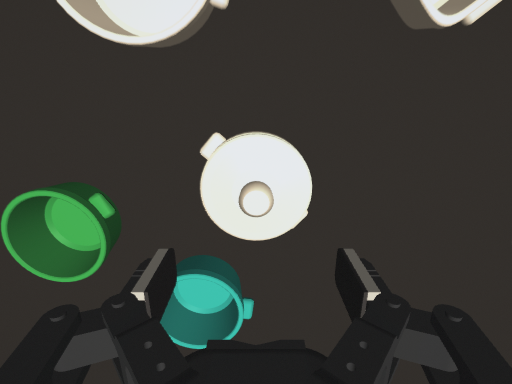

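The small lid is home: concentric at (256,187), with both lugs peeking out. Next is the oval lid.

Call:
{"op": "move_arm", "data": {
  "deltas": [
    [[-0.266, 0.641, 0.025, 0.182, -1], [-0.266, 0.641, 0.025, 0.182, -1], [-0.266, 0.641, 0.025, 0.182, -1], [-0.266, 0.641, 0.025, 0.182, -1], [-0.266, 0.641, 0.025, 0.182, -1], [-0.266, 0.641, 0.025, 0.182, -1], [-0.266, 0.641, 0.025, 0.182, -1], [-0.266, 0.641, 0.025, 0.182, -1], [-0.266, 0.641, 0.025, 0.182, -1], [-0.266, 0.641, 0.025, 0.182, -1], [-0.266, 0.641, 0.025, 0.182, -1], [-0.266, 0.641, 0.025, 0.182, -1]]
  ]
}}

```text
clock: 11.85
position: [0.3696, -0.2795, 0.1533]
ee_rot: [0.001, 1.0, -0.003, -0.001]
contact_force: [0.0, 0.2, -0.1]
width: 0.0856
gripper_force: 0.0
```

Call:
{"op": "move_arm", "data": {
  "deltas": [
    [[0, 0, 0, 0, -1], [0, 0, 0, 0, -1], [0, 0, 0, 0, -1]]
  ]
}}

```text
clock: 12.15
position: [0.3694, -0.2721, 0.1544]
ee_rot: [-0.001, 1.0, 0.001, -0.001]
contact_force: [0.9, 0.5, 0.2]
width: 0.0856
gripper_force: 0.0
```

```bash
python3 look.py ol .370 -.274 .155 0; python3 lid.py ol 165x115
```

```text
clock 12.15 yaw 0.1 pos [ 0.3694 -0.2721  0.1544] F [0.9 0.5 0.2] w 0.0856 -> row [ 0.0008  0.0023 -0.0007] 0.0007
ol exp 165x115 z0.008 rect [ 367.2 -277.   167.9  116.7  176.7] ell [ 367.1 -276.6  167.4  116.3    0.8] circ [ 367.6 -276.6  141.5] cen [ 367.1 -276.7]
ol exp 165x115 z0.014 rect [ 369.  -276.9  164.3  114.2  176.7] ell [ 368.9 -276.6  163.8  113.8    0.8] circ [ 369.4 -276.5  138.5] cen [ 368.9 -276.6]
ol exp 165x115 z0.020 rect [ 370.8 -276.8  160.7  111.7  176.7] ell [ 370.8 -276.5  160.2  111.3    0.8] circ [ 371.2 -276.4  135.5] cen [ 370.8 -276.5]
```

View pics/ol.png

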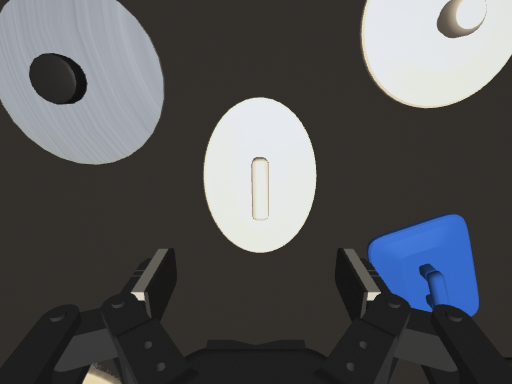

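The oval lid is centred at (260,175), with its bar upright at (260,188). It is white and clear of the blue lid.

```bash
python3 -c "
from h import *
goal(.3689,-.2766,.034,.8)"
```

```text
clock 12.20 yaw 0.1 pos [ 0.3696 -0.2723  0.1547] F [-0.4 -0.1  0. ] w 0.0852 -> row [-0.0008  0.0056  0.1509] -0.0058
```

Call:
{"op": "move_arm", "data": {
  "deltas": [
    [[-0.0008, 0.0056, 0.05, -0.006, -1], [-0.0008, 0.0056, 0.1, -0.006, -1], [-0.0008, 0.0056, 0.12, -0.006, -1], [-0.0008, 0.0056, 0.136, -0.006, -1], [-0.0008, 0.0056, 0.151, -0.006, -1], [-0.0008, 0.0056, 0.151, -0.006, -1], [-0.0008, 0.0056, 0.151, -0.006, 1], [-0.0008, 0.0056, 0.151, -0.006, 1], [-0.0008, 0.0056, 0.151, -0.006, 1], [-0.0008, 0.0056, 0.151, -0.006, 1], [-0.0008, 0.0056, 0.151, -0.006, 1], [-0.0008, 0.0056, 0.151, -0.006, 1]]
  ],
  "squeeze": 50
}}

```text
clock: 13.4
position: [0.3693, -0.2785, 0.0347]
ee_rot: [-0.0, 1.0, 0.006, 0.0]
contact_force: [-0.2, 1.5, 5.3]
width: 0.0148
gripper_force: 49.9
```

```bash
python3 -c "
from h import *
goal(.3689,-.2766,.034,.8)"
```

```text
clock 13.40 yaw 0.7 pos [ 0.3693 -0.2785  0.0347] F [-0.2  1.5  5.3] w 0.0148 -> row [-0.0005 -0.0024  0.0009] -0.001
```

Call:
{"op": "move_arm", "data": {
  "deltas": [
    [[0, 0, -0.02, 0, 1], [0, 0, -0.06, 0, 1], [0, 0, -0.11, 0, 1], [0, 0, -0.156, 0, 1], [0, 0, -0.156, 0, 1], [0, 0, -0.156, 0, 1], [0, 0, -0.156, 0, 1]]
  ]
}}

```text
clock: 14.1
position: [0.368, -0.2776, 0.1573]
ee_rot: [-0.001, 1.0, 0.006, -0.001]
contact_force: [-0.3, -0.2, -3.4]
width: 0.0145
gripper_force: 49.3
```

```bash
python3 look.py olh .6707 -.004 .16 83.3
```

```text
clock 14.10 yaw 0.7 pos [ 0.368  -0.2776  0.1573] F [-0.3 -0.2 -3.4] w 0.0145 -> row [ 0.3825 -0.3373 -0.0035] -0.6884
```

View pics/olh.png

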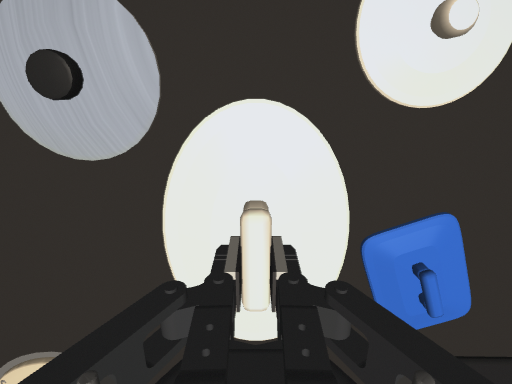

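The oval lid hangs level and symmetric, from (163,215) to (349,215) and rows 99 to 341.

```bash
cat > held2.py <<'E'
import sys,pickle; from h import *
n,g=sys.argv[1],float(sys.argv[2])
s=pickle.load(open(f"{n}.pkl","rb")); im=cv2.imread(f"pics/{n}.png")[:,:,::-1].copy(); k=cam("wrist",s)
cs,_=cv2.findContours(white(im,130),cv2.RETR_EXTERNAL,cv2.CHAIN_APPROX_NONE)
c=max((c for c in cs if 100<c[:,0,0].mean()<400 and c[:,0,1].mean()>100),key=lambda c:cv2.contourArea(cv2.convexHull(c)))
hm=np.zeros(im.shape[:2],np.uint8); cv2.fillConvexPoly(hm,cv2.convexHull(c),255)
c=cv2.findContours(hm,cv2.RETR_EXTERNAL,cv2.CHAIN_APPROX_NONE)[0][0]
w=cast(c,s["position"][2]-g+.014,*k)*1000-s["position"][:2]*1000
A=rot(s["ee_rot"]); w=(w@A[:2,:2]).astype(np.float32)   # tool axes
print("tool frame: ell",np.round(cv2.fitEllipse(w),1) if 0 else cv2.fitEllipse(w)); print("rect",cv2.minAreaRect(w),"minmax",w.min(0),w.max(0))
E
python3 held2.py olh .0347
```

```text
tool frame: ell ((1.7327594757080078, 0.43039005994796753), (113.20524597167969, 160.55209350585938), 90.24656677246094)
rect ((2.739961624145508, -1.729095458984375), (145.3638458251953, 128.68325805664062), 38.249637603759766) minmax [-82.22787 -57.0558 ] [81.3858   57.910168]
```

Call:
{"op": "move_arm", "data": {
  "deltas": [
    [[0.05, -0.04, -0.003, -0.07, 1], [0.1, -0.08, -0.003, -0.14, 1], [0.14, -0.12, -0.003, -0.21, 1], [0.18, -0.16, -0.003, -0.28, 1], [0.22, -0.2, -0.003, -0.35, 1], [0.26, -0.23, -0.003, -0.42, 1], [0.3, -0.265, -0.003, -0.49, 1], [0.34, -0.3, -0.003, -0.56, 1], [0.365, -0.322, -0.003, -0.63, 1], [0.3825, -0.3373, -0.003, -0.6884, 1], [0.3825, -0.3373, -0.003, -0.6884, 1], [0.3825, -0.3373, -0.003, -0.6884, 1]]
  ]
}}

```text
clock: 15.35
position: [0.6707, -0.005, 0.1589]
ee_rot: [-0.001, 0.747, 0.664, -0.002]
contact_force: [-0.2, 0.5, -2.7]
width: 0.0146
gripper_force: 49.4
```

Call:
{"op": "move_arm", "data": {
  "deltas": [
    [[0, 0, 0, 0, 1], [0, 0, 0, 0, 1]]
  ]
}}

```text
clock: 15.55
position: [0.6709, -0.0059, 0.161]
ee_rot: [-0.0, 0.748, 0.664, -0.001]
contact_force: [-0.1, 0.2, -2.8]
width: 0.015
gripper_force: 49.4
```

```bash
python3 -c "
from h import *
goal(.6707,-.004,.0867,83.3)"
```

```text
clock 15.55 yaw 83.2 pos [ 0.6709 -0.0059  0.161 ] F [-0.1  0.2 -2.8] w 0.015 -> row [ 0.0024 -0.0004  0.0928] -0.0007
```

Call:
{"op": "move_arm", "data": {
  "deltas": [
    [[0.0024, -0.0009, 0.03, 0, 1], [0.0024, -0.0009, 0.06, 0, 1], [0.0024, -0.0009, 0.074, 0, 1], [0.0024, -0.0009, 0.08, 0, 1], [0.0024, -0.0009, 0.084, 0, 1], [0.0024, -0.0009, 0.087, 0, 1], [0.0024, -0.0009, 0.089, 0, 1], [0.0024, -0.0009, 0.089, 0, 1], [0.0024, -0.0009, 0.089, 0, 1]]
  ]
}}

```text
clock: 16.45
position: [0.6716, -0.0031, 0.0907]
ee_rot: [0.0, 0.747, 0.665, 0.0]
contact_force: [-0.3, -0.2, -2.6]
width: 0.0145
gripper_force: 49.4
```

```bash
python3 -c "
from h import *
goal(.6704,-.004,.0867,83.3)"
```

```text
clock 16.45 yaw 83.3 pos [ 0.6716 -0.0031  0.0907] F [-0.3 -0.2 -2.6] w 0.0145 -> row [-0.0013 -0.0014  0.005 ] 0.0001
```

Call:
{"op": "move_arm", "data": {
  "deltas": [
    [[-0.0013, -0.0014, 0.001, 0, 1], [-0.0013, -0.0014, 0.002, 0, 1], [-0.0013, -0.0014, 0.0035, 0, 1], [-0.0013, -0.0014, 0.005, 0, 1], [-0.0013, -0.0014, 0.0055, 0, 1], [-0.0013, -0.0014, 0.0055, 0, 1]]
  ]
}}

```text
clock: 17.05
position: [0.6702, -0.004, 0.0868]
ee_rot: [0.0, 0.747, 0.665, 0.0]
contact_force: [-2.7, -0.4, 6.4]
width: 0.0147
gripper_force: 50.5
```

```bash
python3 -c "
from h import *
goal(.6704,-.004,.0867,83.3)"
```

```text
clock 17.05 yaw 83.3 pos [ 0.6702 -0.004   0.0868] F [-2.7 -0.4  6.4] w 0.0147 -> row [0.0001 0.0003 0.0001] 0.0001
```

Seated at the expected height. I'll release, rise and go to the rectangular lid.

Call:
{"op": "move_arm", "data": {
  "deltas": [
    [[0, 0, 0, 0, 0], [0, 0, 0, 0, -1], [0, 0, 0, 0, -1], [0, 0, 0, 0, -1], [0, 0, -0.03, 0, -1], [0, 0, -0.08, 0, -1], [0, 0, -0.12, 0, -1], [0, 0, -0.12, 0, -1], [0, 0, -0.12, 0, -1]]
  ]
}}

```text
clock: 17.95
position: [0.6704, -0.004, 0.1825]
ee_rot: [0.001, 0.747, 0.665, 0.001]
contact_force: [-0.6, 0.3, -0.5]
width: 0.0853
gripper_force: 0.0
```

```bash
python3 look.py odone .631 -.233 .155 130
```

```text
clock 17.95 yaw 83.3 pos [ 0.6704 -0.004   0.1825] F [-0.6  0.3 -0.5] w 0.0853 -> row [-0.29   -0.0157  0.0343] -0.3891
```

View pics/odone.png

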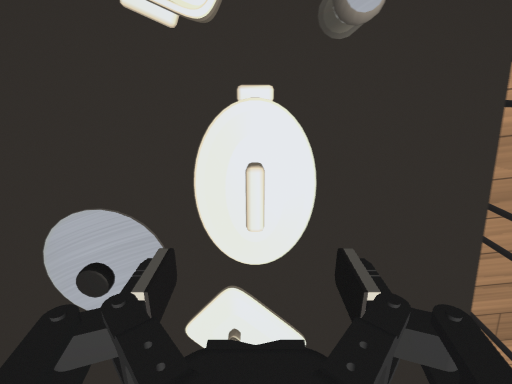

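The oval lid is home at (255,182) with a lug showing at the top. Next is the rectangular lid.

Call:
{"op": "move_arm", "data": {
  "deltas": [
    [[-0.29, -0.0157, 0.034, -0.389, -1], [-0.29, -0.0157, 0.034, -0.389, -1], [-0.29, -0.0157, 0.034, -0.389, -1], [-0.29, -0.0157, 0.034, -0.389, -1], [-0.29, -0.0157, 0.034, -0.389, -1], [-0.29, -0.0157, 0.034, -0.389, -1], [-0.29, -0.0157, 0.034, -0.389, -1], [-0.29, -0.0157, 0.034, -0.389, -1], [-0.29, -0.0157, 0.034, -0.389, -1], [-0.29, -0.0157, 0.034, -0.389, -1]]
  ]
}}

```text
clock: 19.0
position: [0.6308, -0.2318, 0.1544]
ee_rot: [-0.0, 0.422, 0.906, 0.0]
contact_force: [-0.1, 0.9, -0.1]
width: 0.0854
gripper_force: 0.0
```

```bash
python3 look.py rl .631 -.233 .034 130; python3 lid.py rl 150x110
```

```text
clock 19.00 yaw 130.0 pos [ 0.6308 -0.2318  0.1544] F [-0.1  0.9 -0.1] w 0.0854 -> row [-0.0013 -0.0007  0.1506] 0.0003
rl exp 150x110 z0.008 rect [ 630.7 -235.9  152.5  112.4  130.6] ell [ 630.7 -235.8  174.3  125.5  130.7] circ [ 630.6 -235.6  147.5] cen [ 630.9 -236. ]
rl exp 150x110 z0.014 rect [ 629.6 -234.5  149.2  110.   130.6] ell [ 629.5 -234.4  170.6  122.8  130.7] circ [ 629.4 -234.2  144.3] cen [ 629.7 -234.6]
rl exp 150x110 z0.020 rect [ 628.4 -233.   146.   107.6  130.6] ell [ 628.4 -232.9  166.9  120.2  130.7] circ [ 628.2 -232.7  141.2] cen [ 628.5 -233.1]
```

View pics/rl.png

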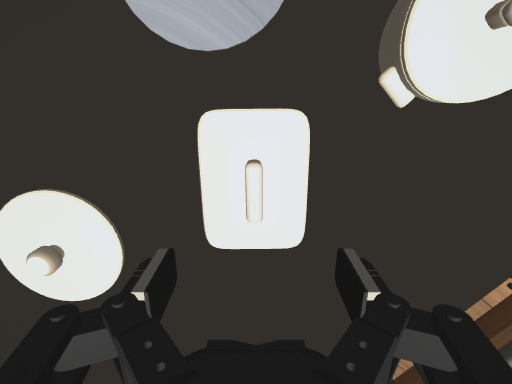

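The rectangular white lid is at (254,178) with its bar at (254,190). It is clear of its neighbours.

```bash
python3 -c "
from h import *
goal(.6295,-.2344,.034,130.7)"
```

```text
clock 19.05 yaw 130.0 pos [ 0.6309 -0.232   0.1546] F [-0.4 -0.  -0.5] w 0.0858 -> row [-0.0012 -0.0033  0.1508] -0.0055
```

Call:
{"op": "move_arm", "data": {
  "deltas": [
    [[-0.0012, -0.0033, 0.05, -0.0055, -1], [-0.0012, -0.0033, 0.1, -0.0055, -1], [-0.0012, -0.0033, 0.12, -0.0055, -1], [-0.0012, -0.0033, 0.136, -0.0055, -1], [-0.0012, -0.0033, 0.151, -0.0055, -1], [-0.0012, -0.0033, 0.151, -0.0055, -1], [-0.0012, -0.0033, 0.151, -0.0055, 1], [-0.0012, -0.0033, 0.151, -0.0055, 1], [-0.0012, -0.0033, 0.151, -0.0055, 1], [-0.0012, -0.0033, 0.151, -0.0055, 1], [-0.0012, -0.0033, 0.151, -0.0055, 1], [-0.0012, -0.0033, 0.151, -0.0055, 1]]
  ],
  "squeeze": 50
}}

```text
clock: 20.25
position: [0.6299, -0.2354, 0.0346]
ee_rot: [0.001, 0.418, 0.909, 0.0]
contact_force: [-0.1, 0.8, 4.0]
width: 0.0151
gripper_force: 50.7
```

Call:
{"op": "move_arm", "data": {
  "deltas": [
    [[0, 0, 0, 0, 1]]
  ]
}}

```text
clock: 20.35
position: [0.63, -0.2355, 0.0347]
ee_rot: [0.001, 0.418, 0.909, 0.0]
contact_force: [0.5, 0.7, 5.5]
width: 0.0149
gripper_force: 50.9
```

Call:
{"op": "move_arm", "data": {
  "deltas": [
    [[0, 0, -0.02, 0, 1], [0, 0, -0.06, 0, 1], [0, 0, -0.11, 0, 1], [0, 0, -0.156, 0, 1], [0, 0, -0.156, 0, 1], [0, 0, -0.156, 0, 1], [0, 0, -0.156, 0, 1]]
  ]
}}

```text
clock: 21.05
position: [0.6274, -0.2346, 0.1557]
ee_rot: [-0.003, 0.417, 0.909, -0.0]
contact_force: [-0.9, 0.3, -5.0]
width: 0.0149
gripper_force: 49.8
```

```bash
python3 look.py rlh .6367 .2284 .16 61; python3 held2.py rlh .0345
```

```text
clock 21.05 yaw 130.7 pos [ 0.6274 -0.2346  0.1557] F [-0.9  0.3 -5. ] w 0.0149 -> row [ 0.4316  0.3859 -0.0041] 0.5804
tool frame: ell ((8.540236473083496, -1.191932201385498), (119.09523010253906, 156.76092529296875), 90.22891998291016)
rect ((1.4039382934570312, -1.1236686706542969), (110.18670654296875, 147.76959228515625), 89.96524810791016) minmax [-72.48993  -56.225105] [75.30805  53.957188]
```

Call:
{"op": "move_arm", "data": {
  "deltas": [
    [[0.04, 0.04, -0.018, 0.06, 1], [0.085, 0.077, -0.018, 0.12, 1], [0.13, 0.115, -0.018, 0.19, 1], [0.17, 0.15, -0.018, 0.25, 1], [0.21, 0.19, -0.018, 0.31, 1], [0.255, 0.23, -0.018, 0.37, 1], [0.3, 0.268, -0.018, 0.43, 1], [0.34, 0.305, -0.018, 0.49, 1], [0.38, 0.34, -0.018, 0.54, 1], [0.41, 0.367, -0.018, 0.58, 1], [0.431, 0.3855, -0.018, 0.5804, 1], [0.431, 0.3855, -0.018, 0.5804, 1]]
  ]
}}

```text
clock: 22.3
position: [0.6371, 0.2307, 0.1702]
ee_rot: [-0.001, 0.861, 0.509, -0.002]
contact_force: [0.0, -0.3, -4.5]
width: 0.0147
gripper_force: 49.9
```

Call:
{"op": "move_arm", "data": {
  "deltas": [
    [[0, 0, 0, 0, 1], [0, 0, 0, 0, 1], [0, 0, 0, 0, 1]]
  ]
}}

```text
clock: 22.6
position: [0.6385, 0.2258, 0.1724]
ee_rot: [0.0, 0.862, 0.507, -0.001]
contact_force: [0.8, -0.4, -2.7]
width: 0.0147
gripper_force: 49.9
```

```bash
python3 look.py rlh2 .6362 .2275 .0817 61; python3 held2.py rlh2 .0345;  python3 -c "
from h import *
goal(.6362,.2275,.0817,61)"
```

```text
clock 22.60 yaw 60.9 pos [0.6385 0.2258 0.1724] F [ 0.8 -0.4 -2.7] w 0.0147 -> row [ 0.0006 -0.0035  0.1133] -0.0006
tool frame: ell ((6.877113342285156, 3.668815851211548), (126.8476333618164, 163.2786865234375), 80.48223876953125)
rect ((5.7894287109375, 0.5569000244140625), (125.52757263183594, 162.01927185058594), 76.63925170898438) minmax [-74.348175 -55.78144 ] [85.51326  72.706245]
clock 22.65 yaw 60.9 pos [0.6386 0.2259 0.1726] F [-0.2  0.2 -4.1] w 0.0151 -> row [ 0.0004 -0.0036  0.1137] -0.0006
```

View pics/rlh2.png

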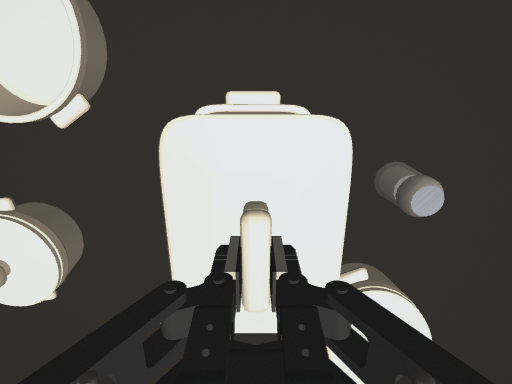

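The rectangular lid (columns 160 to 352) hangs square over its dish, whose far rim shows at (252,108).

Call:
{"op": "move_arm", "data": {
  "deltas": [
    [[0.0005, -0.003, 0.03, 0, 1], [0.0005, -0.003, 0.07, 0, 1], [0.0005, -0.003, 0.09, 0, 1], [0.0005, -0.003, 0.097, 0, 1], [0.0005, -0.003, 0.102, 0, 1], [0.0005, -0.003, 0.106, 0, 1], [0.0005, -0.003, 0.108, 0, 1], [0.0005, -0.003, 0.108, 0, 1], [0.0005, -0.003, 0.108, 0, 1]]
  ]
}}

```text
clock: 23.55
position: [0.6371, 0.2288, 0.0873]
ee_rot: [0.0, 0.862, 0.508, 0.001]
contact_force: [-0.5, 0.5, -3.6]
width: 0.015
gripper_force: 49.9
```

```bash
python3 -c "
from h import *
goal(.6366,.2272,.0817,61)"
```

```text
clock 23.55 yaw 61.0 pos [0.6371 0.2288 0.0873] F [-0.5  0.5 -3.6] w 0.015 -> row [-0.002   0.0004  0.007 ] 0.0
```

Call:
{"op": "move_arm", "data": {
  "deltas": [
    [[-0.002, 0.0004, 0.001, 0, 1], [-0.002, 0.0004, 0.0025, 0, 1], [-0.002, 0.0004, 0.004, 0, 1], [-0.002, 0.0004, 0.0055, 0, 1], [-0.002, 0.0004, 0.0068, 0, 1], [-0.002, 0.0004, 0.0076, 0, 1], [-0.002, 0.0004, 0.0076, 0, 1]]
  ]
}}

```text
clock: 24.25
position: [0.6362, 0.2271, 0.0817]
ee_rot: [0.0, 0.862, 0.508, 0.0]
contact_force: [-2.6, -0.1, 5.7]
width: 0.0145
gripper_force: 51.0
```

```bash
python3 -c "
from h import *
goal(.6366,.2272,.0817,61)"
```

```text
clock 24.25 yaw 61.0 pos [0.6362 0.2271 0.0817] F [-2.6 -0.1  5.7] w 0.0145 -> row [ 0.0004  0.0004 -0.    ] 0.0001
```

Seated at the expected height.

Call:
{"op": "move_arm", "data": {
  "deltas": [
    [[0, 0, 0, 0, 0], [0, 0, 0, 0, -1], [0, 0, 0, 0, -1], [0, 0, 0, 0, -1], [0, 0, -0.03, 0, -1], [0, 0, -0.08, 0, -1], [0, 0, -0.12, 0, -1], [0, 0, -0.12, 0, -1], [0, 0, -0.12, 0, -1]]
  ]
}}

```text
clock: 25.15
position: [0.6366, 0.2272, 0.1773]
ee_rot: [0.0, 0.862, 0.508, 0.001]
contact_force: [-0.4, 0.3, -0.9]
width: 0.0853
gripper_force: 0.0
```

```bash
python3 look.py rdone .512 -.433 .155 21.7
```

```text
clock 25.15 yaw 61.0 pos [0.6366 0.2272 0.1773] F [-0.4  0.3 -0.9] w 0.0853 -> row [-0.7973  0.2638  0.0273] 0.3275
```

View pics/rdone.png

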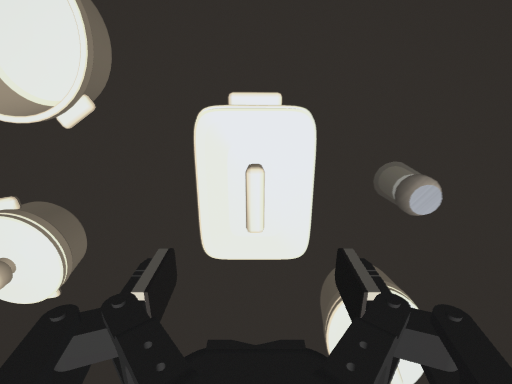

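The rectangular lid is home at (255,183) with a lug showing. Next is the large round lid. I have one view left, so I'll keep it for the final check.

Call:
{"op": "move_arm", "data": {
  "deltas": [
    [[-0.797, 0.264, 0.027, 0.3275, -1], [-0.797, 0.264, 0.027, 0.3275, -1], [-0.797, 0.264, 0.027, 0.3275, -1], [-0.797, 0.264, 0.027, 0.3275, -1], [-0.797, 0.264, 0.027, 0.3275, -1], [-0.797, 0.264, 0.027, 0.3275, -1], [-0.797, 0.264, 0.027, 0.3275, -1], [-0.797, 0.264, 0.027, 0.3275, -1], [-0.797, 0.264, 0.027, 0.3275, -1], [-0.797, 0.264, 0.027, 0.3275, -1], [-0.797, 0.264, 0.027, 0.3275, -1], [-0.797, 0.264, 0.027, 0.3275, -1]]
  ]
}}

```text
clock: 26.4
position: [0.5236, -0.3635, 0.1551]
ee_rot: [-0.001, 0.982, 0.188, -0.001]
contact_force: [1.0, -0.5, -0.3]
width: 0.0857
gripper_force: 0.0
```

```bash
python3 -c "
from h import *
goal(.512,-.433,.155,21.7)"
```

```text
clock 26.40 yaw 21.7 pos [ 0.5236 -0.3635  0.1551] F [ 1.  -0.5 -0.3] w 0.0857 -> row [-0.0456  0.0754 -0.    ] -0.0001
```

Call:
{"op": "move_arm", "data": {
  "deltas": [
    [[-0.03, 0.048, 0, 0, -1], [-0.03, 0.048, 0, 0, -1], [-0.03, 0.048, 0, 0, -1], [-0.03, 0.048, 0, 0, -1], [-0.03, 0.048, 0, 0, -1], [-0.03, 0.048, 0, 0, -1]]
  ]
}}

```text
clock: 27.0
position: [0.5174, -0.4053, 0.1573]
ee_rot: [-0.0, 0.982, 0.189, -0.0]
contact_force: [-0.1, -0.1, 0.3]
width: 0.0855
gripper_force: 0.0
```

```bash
python3 look.py ll .512 -.433 .032 21.7; python3 lid.py ll 140; python3 -c "
from h import *
goal(.512,-.433,.033,21.7)"
```

```text
clock 27.00 yaw 21.8 pos [ 0.5174 -0.4053  0.1573] F [-0.1 -0.1  0.3] w 0.0855 -> row [-0.0192  0.0296  0.1566] 0.0009
ll exp 140 z0.008 rect [ 510.3 -434.6  142.3  142.2   83.8] ell [ 510.3 -434.4  141.9  141.7   36.8] circ [ 510.3 -434.4  141.8] cen [ 510.3 -434.4]
ll exp 140 z0.014 rect [ 512.1 -433.3  139.2  139.2   83.8] ell [ 512.1 -433.1  138.9  138.7   36.8] circ [ 512.1 -433.1  138.8] cen [ 512.1 -433.1]
ll exp 140 z0.020 rect [ 513.9 -432.   136.2  136.2   83.8] ell [ 513.9 -431.8  135.9  135.7   36.8] circ [ 513.9 -431.8  135.8] cen [ 513.9 -431.8]
clock 27.05 yaw 21.8 pos [ 0.5175 -0.4056  0.1574] F [-0.4 -1.  -0. ] w 0.0854 -> row [-0.0191  0.0293  0.1555] 0.0008
```

Call:
{"op": "move_arm", "data": {
  "deltas": [
    [[-0.019, 0.0293, 0.003, 0, -1], [-0.019, 0.0293, 0.003, 0, -1], [-0.019, 0.0293, 0.003, 0, -1], [-0.019, 0.0293, 0.003, 0, -1]]
  ]
}}

```text
clock: 27.45
position: [0.5117, -0.4332, 0.1549]
ee_rot: [-0.0, 0.982, 0.189, 0.0]
contact_force: [-0.2, 0.2, 0.5]
width: 0.0854
gripper_force: 0.0
```

```bash
python3 look.py ll2 .512 -.433 .034 21.7; python3 lid.py ll2 140; python3 -c "
from h import *
goal(.512,-.433,.034,21.7)"
```

```text
clock 27.45 yaw 21.7 pos [ 0.5117 -0.4332  0.1549] F [-0.2  0.2  0.5] w 0.0854 -> row [ 4.000e-04 -1.000e-04  1.512e-01] 0.0003
ll2 exp 140 z0.008 rect [ 510.4 -433.8  142.   141.   111.8] ell [ 510.3 -433.9  141.8  141.7   21.2] circ [ 510.3 -433.9  141.8] cen [ 510.3 -433.9]
ll2 exp 140 z0.014 rect [ 512.1 -433.1  139.   138.   111.8] ell [ 512.  -433.2  138.8  138.7   21.2] circ [ 512.  -433.2  138.8] cen [ 512.  -433.2]
ll2 exp 140 z0.020 rect [ 513.7 -432.5  136.   135.   111.8] ell [ 513.7 -432.5  135.8  135.7   21.2] circ [ 513.7 -432.5  135.7] cen [ 513.7 -432.5]
clock 27.50 yaw 21.7 pos [ 0.5118 -0.4332  0.155 ] F [-0.7 -0.8 -0.6] w 0.0855 -> row [ 3.000e-04 -1.000e-04  1.512e-01] 0.0003
```

Centred on the large lid at (0.512, −0.433), which measures 139 mm, so I'll grasp it.

Call:
{"op": "move_arm", "data": {
  "deltas": [
    [[0.0003, 0, 0.05, 0, -1], [0.0003, 0, 0.1, 0, -1], [0.0003, 0, 0.12, 0, -1], [0.0003, 0, 0.136, 0, -1], [0.0003, 0, 0.152, 0, -1], [0.0003, 0, 0.152, 0, -1], [0.0003, 0, 0.152, 0, 1], [0.0003, 0, 0.152, 0, 1], [0.0003, 0, 0.152, 0, 1], [0.0003, 0, 0.152, 0, 1], [0.0003, 0, 0.152, 0, 1], [0.0003, 0, 0.152, 0, 1]]
  ],
  "squeeze": 50
}}

```text
clock: 28.7
position: [0.512, -0.4342, 0.0344]
ee_rot: [0.0, 0.982, 0.188, 0.0]
contact_force: [-1.1, 0.8, 5.7]
width: 0.0277
gripper_force: 49.1
```

Call:
{"op": "move_arm", "data": {
  "deltas": [
    [[0, 0, 0, 0, 1]]
  ]
}}

```text
clock: 28.8
position: [0.512, -0.4342, 0.0344]
ee_rot: [0.0, 0.982, 0.188, 0.0]
contact_force: [-1.1, 2.2, 4.8]
width: 0.0271
gripper_force: 49.1
```

Call:
{"op": "move_arm", "data": {
  "deltas": [
    [[0, 0, -0.02, 0, 1], [0, 0, -0.06, 0, 1], [0, 0, -0.11, 0, 1], [0, 0, -0.17, 0, 1], [0, 0, -0.17, 0, 1], [0, 0, -0.17, 0, 1], [0, 0, -0.17, 0, 1], [0, 0, -0.17, 0, 1]]
  ]
}}

```text
clock: 29.6
position: [0.5107, -0.433, 0.1664]
ee_rot: [-0.002, 0.982, 0.188, -0.001]
contact_force: [-0.3, 0.6, -3.6]
width: 0.0274
gripper_force: 50.0
```

```bash
python3 look.py llh .5206 .4414 .17 21.7; python3 held.py llh 139
```

```text
clock 29.60 yaw 21.7 pos [ 0.5107 -0.433   0.1664] F [-0.3  0.6 -3.6] w 0.0274 -> row [ 4.1560e-01 -1.0109e+00 -5.0000e-04] 0.0
z0.142 D 142.4 res 2.17 tool offset [-1.3 -0.1  0. ]
z0.145 D 139.7 res 2.13 tool offset [ 0.3 -0.1 -0. ]
z0.148 D 137.0 res 2.09 tool offset [ 1.9 -0.1 -0. ]
z0.151 D 134.3 res 2.05 tool offset [ 3.5 -0.1 -0. ]
```

Call:
{"op": "move_arm", "data": {
  "deltas": [
    [[0.01, -0.025, 0, 0, 1], [0.03, -0.07, 0, 0, 1], [0.05, -0.125, 0, 0, 1], [0.074, -0.18, 0, 0, 1], [0.098, -0.238, 0, 0, 1], [0.121, -0.295, 0, 0, 1], [0.145, -0.352, 0, 0, 1], [0.168, -0.408, 0, 0, 1], [0.19, -0.462, 0, 0, 1], [0.21, -0.51, 0, 0, 1], [0.22, -0.54, 0, 0, 1], [0.225, -0.55, 0, 0, 1]]
  ]
}}

```text
clock: 30.85
position: [0.5151, 0.044, 0.1682]
ee_rot: [-0.001, 0.982, 0.19, -0.001]
contact_force: [0.4, 0.1, -3.4]
width: 0.027
gripper_force: 50.2
```

```bash
python3 -c "
from h import *
goal(.5202,.4413,.17,21.7)"
```

```text
clock 30.85 yaw 21.9 pos [0.5151 0.044  0.1682] F [ 0.4  0.1 -3.4] w 0.027 -> row [ 0.191  -0.4585 -0.0017] 0.0015
```

Call:
{"op": "move_arm", "data": {
  "deltas": [
    [[0.012, -0.03, 0, 0, 1], [0.033, -0.08, 0, 0, 1], [0.056, -0.135, 0, 0, 1], [0.079, -0.19, 0, 0, 1], [0.102, -0.245, 0, 0, 1], [0.125, -0.3, 0, 0, 1], [0.148, -0.355, 0, 0, 1], [0.168, -0.404, 0, 0, 1], [0.182, -0.437, 0, 0, 1], [0.19, -0.457, 0, 0, 1], [0.19, -0.457, 0, 0, 1], [0.19, -0.457, 0, 0, 1]]
  ]
}}

```text
clock: 32.05
position: [0.5225, 0.4356, 0.1683]
ee_rot: [0.001, 0.982, 0.188, -0.001]
contact_force: [-0.0, -0.1, -2.6]
width: 0.0271
gripper_force: 50.3
```

Call:
{"op": "move_arm", "data": {
  "deltas": [
    [[0, 0, 0, 0, 1], [0, 0, 0, 0, 1]]
  ]
}}

```text
clock: 32.25
position: [0.5227, 0.4355, 0.1693]
ee_rot: [0.0, 0.982, 0.187, -0.0]
contact_force: [-0.3, -0.7, -3.4]
width: 0.0272
gripper_force: 50.3
```

```bash
python3 -c "
from h import *
goal(.5202,.4413,.0864,21.7)"
```

```text
clock 32.25 yaw 21.6 pos [0.5227 0.4355 0.1693] F [-0.3 -0.7 -3.4] w 0.0272 -> row [-0.0002 -0.008   0.1037] -0.0008
```

Call:
{"op": "move_arm", "data": {
  "deltas": [
    [[-0.0002, -0.008, 0.03, 0, 1], [-0.0002, -0.008, 0.065, 0, 1], [-0.0002, -0.008, 0.082, 0, 1], [-0.0002, -0.008, 0.089, 0, 1], [-0.0002, -0.008, 0.094, 0, 1], [-0.0002, -0.008, 0.097, 0, 1], [-0.0002, -0.008, 0.098, 0, 1], [-0.0002, -0.008, 0.098, 0, 1], [-0.0002, -0.008, 0.098, 0, 1]]
  ]
}}

```text
clock: 33.15
position: [0.5202, 0.4433, 0.0915]
ee_rot: [-0.0, 0.982, 0.188, 0.001]
contact_force: [-0.2, 0.1, -3.5]
width: 0.0271
gripper_force: 50.3
```

```bash
python3 -c "
from h import *
goal(.5202,.4413,.0864,21.7)"
```

```text
clock 33.15 yaw 21.7 pos [0.5202 0.4433 0.0915] F [-0.2  0.1 -3.5] w 0.0271 -> row [-0.0009  0.0024  0.0064] 0.0001
```

Call:
{"op": "move_arm", "data": {
  "deltas": [
    [[-0.0009, 0.0024, 0.001, 0, 1], [-0.0009, 0.0024, 0.0025, 0, 1], [-0.0009, 0.0024, 0.004, 0, 1], [-0.0009, 0.0024, 0.0055, 0, 1], [-0.0009, 0.0024, 0.0064, 0, 1], [-0.0009, 0.0024, 0.007, 0, 1], [-0.0009, 0.0024, 0.007, 0, 1]]
  ]
}}

```text
clock: 33.85
position: [0.5199, 0.441, 0.0864]
ee_rot: [-0.0, 0.982, 0.188, 0.0]
contact_force: [-2.6, -1.4, 5.8]
width: 0.0273
gripper_force: 51.0
```

```bash
python3 -c "
from h import *
goal(.5202,.4413,.0864,21.7)"
```

```text
clock 33.85 yaw 21.7 pos [0.5199 0.441  0.0864] F [-2.6 -1.4  5.8] w 0.0273 -> row [ 0.0005 -0.0002  0.    ] 0.0001
```

Call:
{"op": "move_arm", "data": {
  "deltas": [
    [[0, 0, 0, 0, 0], [0, 0, 0, 0, -1], [0, 0, 0, 0, -1], [0, 0, 0, 0, -1], [0, 0, -0.03, 0, -1], [0, 0, -0.08, 0, -1], [0, 0, -0.13, 0, -1], [0, 0, -0.18, 0, -1], [0, 0, -0.18, 0, -1], [0, 0, -0.18, 0, -1]]
  ]
}}

```text
clock: 34.85
position: [0.5203, 0.4414, 0.2305]
ee_rot: [-0.001, 0.982, 0.188, 0.001]
contact_force: [-0.1, 0.9, -0.3]
width: 0.0856
gripper_force: 0.0
```

Run:
```python
from h import *
w=manip.get_image("wrist"); s=manip.get_image("side"); cv2.imwrite("pics/sidef.png",s[:,:,::-1])
a=cv2.resize(s[140:370,150:350],(500,575)); b=cv2.resize(w[:320],(300,188))
o=np.zeros((575,800,3),np.uint8); o[:,:500]=a; o[:188,500:]=b; t=manip.get_image("top"); o[200:425,500:]=cv2.resize(t[60:330,60:420],(300,225))
cv2.imwrite("pics/final.png",o[:,:,::-1]); print(manip.get_state()["position"])
```

```text
[0.51912203 0.44046358 0.22719426]
```

View pics/final.png

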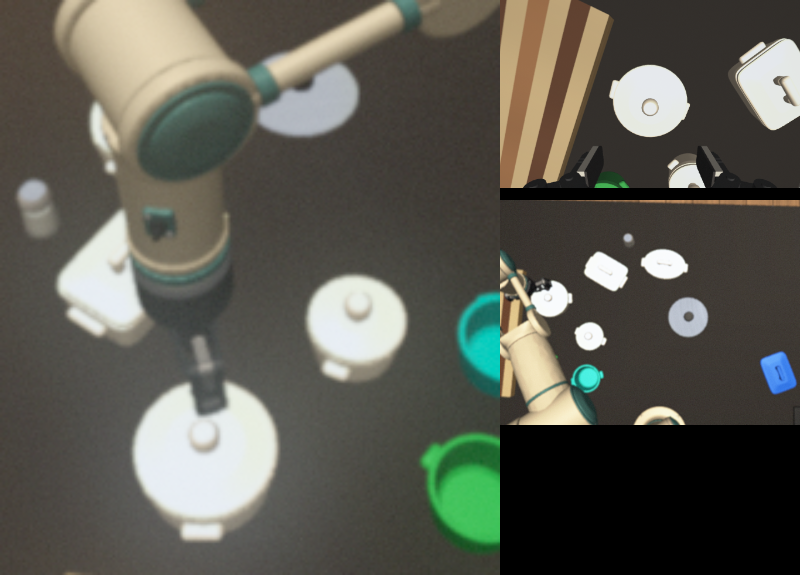

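The final composite shows the large lid seated at (205,455) and the small one at (357,325), both level. The top-view inset shows the rectangular and oval dishes covered. The pan lid and shaker have not moved, and the gripper is clear.

```bash
python3 -c "
from rig import manip
print(manip.sign_off())"
```

```text
the job is handed in; nothing more can be done
None
```

All four stoneware lids are on their own dishes, each lowered to its expected seated height, and the job was handed in at about 35 s; the pan lid, salt shaker and look-alikes were left where they stood.

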